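# Bring the kitchen scales level

### The arm

A 7-joint arm with a two-finger parallel gripper is mounted at the origin on a cart in front of the work surface, level with it; the furniture and walls round the work are solid. World frame = base frame: x ahead of the robot, y to its left, z up, the work surface at z = 0. Lengths are in m, angles in rad, forces in N, time in s.
With the tool pointing down it reaches from about 0.425 to 0.95 m from the base axis. Payload 4.7 kg.
Tool frame: the origin (TCP) lies at the very end of the fingers, on their centre line; the grasp point (between the pads) lies 19 mm behind it; z points along the fingers, y is the line along which they close (so a half turn about z gives the same grasp; the last joint's range is limited). The gripper opens to 87 mm and grips with 3 to 60 N. Pads are 19 mm wide; open, the fingers measure 117 mm over their backs; the gripper's body (75 mm by 190 mm) begins 51 mm behind the grasp point.
Start: joints at [-1.135, 0.469, -0.049, 1.532, 0.024, 1.141, -0.082], TCP at [0.303, 0.603, 0.223] pointing down, gripper open.
Joint ranges: [-2.59, 2.59], [-0.33, 1.99], [-1.39, 1.29], [0.1, 2.45], [-1.04, 4.18], [0.21, 1.99], [-2.66, 2.66]. Speed limits (rad/s): [2.57, 2.57, 3.14, 3.14, 3.14, 3.14, 3.14].

### API

Orientations are given as a rotation vector (axis times angle).
In Python, from cell import r gives the robot as it stands.
- The arm moves only by the tool drive_tool, never from a script. Its argument "motion" is a list of rows, each an object of numbers: "tx", "ty", "tz": the shift along the world's x, y, z in cm; "turn": the turn about the world's z in degrees; "gripper": the opening, from 0 (shut) to 1 (fully open). In form: [{"tx": .., "ty": .., "tz": .., "turn": .., "gripper": ..}, ...]. A call has 1 to 10 rows; each row shifts and turns the commanded pose from where the row before left it; what a row does not reach is not made up. A row lasts 1/12 s, in which the tool goes at most 41.7 mm and 7.16 degrees, less where a joint would pass 70% of its speed; a pose out of reach is approached as far as the arm can. A call is refused whole if a number of a shift passes 4.17 or a number of a turn 7.16, either way. A call with a gripper value outside its range is refused whole. The fingers move at their own pace and stop on an object; "grip_force" is the grip in N (left out, the last holds). Time passes only in rows, so rows that do not move let the fingers close. It gives the time, the measured TCP pose, the force, the opening and the grip force at its end, in the units of the state.
- r.observe(): the state, without advancing time (a new reading comes with each control period).
- r.grab_frame(name): name is "scene" or "top"; returns (picture, depth): 480x640x3 uint8, red, green, blue; 480x640 float32, m along the optical axis (not along the pixel's ray), 0 where there is no reading.
- r.calibration(name): a dict with "fov_y" (degrees; the focal length in pixels is half the picture's height over the tangent of half this angle, whatever the lens; pixels are square), "cx", "cy" (the principal point, pixels), "rvec" (rotation vector, rad) and "tvec" (3), from world to camera coordinates, as OpenCV has them. Camera axes: x right, y down, z forward; pixel columns grow to the right and rows downward; lengths in m; the calibration is good to about 2 mm. A picture is of the moment at which its call begins. calibration takes no time and is no camera call.
- r.sign_off(): hands the job in; it is judged then, once.
Trained networks look in the newest picture that a camera, given by its name, has taken for a name from the list of things; names that differ only in an ending like _2 or _b are one class to them, and where a whole thing is asked for, a point or a joint stands for the part that bears it (a point fixed in the world has none). Each returns a list of dicts, best first, with "conf" (0 to 1); they miss things now and then, are a little off and sometimes report something else, mostly with a low value. They report only what shows in the picture. A call takes as long as a camera call. They do not tell look-alikes from the thing itself.
- r.outline_of(camera, target): "region" (480x640 bool, what is visible of it).
- r.spot_point(camera, target): "position" ([x, y, z] in m, in world coordinates, good to about 4 mm: a listed point, or the origin of a listed thing).
The state is a dict: "t": time; "joints": joint angles; "qd": joint speeds; "tau": joint torques, N m; "ee_pos": TCP position; "eef_rot": TCP orientation; "contact_force": force on the tool from outside, world axes, zero at the start; "moment": the same for the moment, N m; "grip_width": finger opening in m; "gripper_force": force on a finger pad.
Only numpy, scipy, OpenCV 4.12 (cv2) and the standard library are available. Lean on these libraries where they do the work, as an engineer would, in place of code of your own. Each camera call takes 0.05 s, during which the arm holds its last target. There are 200 camera calls.

### The job

The two-pan kitchen scales are out of balance. Bring them level by taking one thing that stands on the low pan and setting it upright on the free middle of the high pan; the two spice jars weigh 120 g each, the tin 300 g and the salt shaker 60 g. Use only what is on the scales, leave the other three things on their pans, and do not tip a spice jar over.

Things in the scene. Friction and masses are not known exactly. Their poses are not given: they have to be found in the camera images.
- scales: Two-pan scales, green base, two steel pans along its x, side by side in y: left centre y=+70 mm, right y=-70 mm, x=0. Origin: centre of the underside; z up, x away from the robot (turned up to 17 deg). Pan inside 224 mm (x) by 118 (y), rim 7 mm above its floor; floors 70 mm above the origin when level; pans stay horizontal. A jar stands on the near part of each pan (x about -75 mm); the middle (x=0) is free.
- pan_left (a joint): Height of the left pan (scales' +y side) above level, m: 0 = level, +0.009 = left fully up and right fully down, -0.009 = the reverse; the right pan moves by the opposite amount. Moved by the loads against a weak spring: 10 g of difference gives 1 mm, and it rests on its stop at the start.
- yellow_jar: Spice jar, yellow cap, red and green label, 42 mm across, 106 mm high, 120 g; cap: top 21 mm, 41 mm across. Origin: centre of its underside; z up along the jar. Stands on the near part of a pan.
- black_jar: Spice jar, black cap, green label, 40 mm across, 105 mm high, 120 g; cap: top 21 mm, 41 mm across. Origin: centre of its underside; z up along the jar. Stands on the near part of a pan.
- tin: Round food tin with a picture label, 75 mm across, 58 mm high, 300 g. Origin: centre of its underside. Stands on the far part (x about +66 mm of the scales) of the low pan.
- salt: Grey and clear salt shaker, 44 mm across, 90 mm high, 60 g. Origin: centre of its underside. Stands on the far part (x about +66 mm of the scales) of the high pan.
Things that resemble listed ones, but are neither listed nor needed, are in the scene too. Leave any purple look-alike of the salt alone. Leave any pink look-alike of the black_jar alone.

How it is judged:
By the outcome, as a careful person would: the job done as asked, in the order asked, and still so for the second after the job is handed in, with the robot touching nothing.
It also fails if it takes over 42 s, if anything falls off the work surface, if the arm or the gripper's body presses on something with over 40 N, if the wrist force passes 120 N, or if a joint passes its speed limit or range.

## Working session

There is one attempt and no reset: what is moved stays moved. The work goes in short steps, Python scripts to look and compute and a tool call to move; the robot and the scene stay as the last step left them, time stands still between calls to the robot, and variables do not carry over. Pictures are saved under pics/ and viewed, at most 10 in all, crops included, and the job is handed in when it is done.

Besides the shell and the picture viewer there is one more tool, called after "Call:" as name(argument=value, ...) on one line, values as JSON. drive_tool: Moves the arm, as the interface text tells. Its arguments: {"type":"object","properties":{"motion":{"type":"array","items":{"type":"object","properties":{"tx":{"type":"number"},"ty":{"type":"number"},"tz":{"type":"number"},"turn":{"type":"number"},"gripper":{"type":"number"}}}},"grip_force":{"type":"number"}},"required":["motion"]}

```bash
mkdir -p pics
cat > h.py <<'E'
from cell import r
import numpy as np, cv2
def cal(n):
    c=r.calibration(n); f=240/np.tan(np.radians(c["fov_y"]/2)); R=cv2.Rodrigues(np.array(c["rvec"],float))[0]
    return f,c["cx"],c["cy"],R,np.array(c["tvec"],float)
def cloud(n,d):
    f,cx,cy,R,t=cal(n); v,u=np.mgrid[:480,:640]
    P=np.stack([(u-cx)*d/f,(v-cy)*d/f,d],-1)
    return (P-t)@R
def save(n,im): cv2.imwrite("pics/"+n,im[...,::-1])
E
python3 - <<'E'
from h import *
ims=[]
for n in ("scene","top"):
    im,d=r.grab_frame(n); save(n+"0.png",im); np.save(n+"0.npy",d)
    for k in ("scales","yellow_jar","black_jar","tin","salt"):
        print(n,k,[(np.round(x["position"],3).tolist(),round(x["conf"],2)) for x in r.spot_point(n,k)][:3])
print(r.observe())
E
```

```text
scene scales [([0.51, -0.301, 0.003], 0.72)]
scene yellow_jar [([0.436, -0.373, 0.063], 0.72), ([0.571, -0.222, 0.078], 0.52)]
scene black_jar [([0.434, -0.227, 0.082], 0.84), ([0.524, 0.156, 0.002], 0.61)]
scene tin [([0.574, -0.366, 0.059], 0.93)]
scene salt [([0.575, -0.224, 0.075], 0.58)]
top scales [([0.509, -0.301, -0.001], 0.62)]
top yellow_jar [([0.434, -0.375, 0.058], 0.97)]
top black_jar [([0.531, 0.156, 0.0], 0.91), ([0.436, -0.223, 0.079], 0.8)]
top tin [([0.578, -0.365, 0.062], 0.81)]
top salt [([0.571, -0.228, 0.076], 0.93), ([0.574, -0.054, -0.002], 0.57)]
{'t': 0.6, 'joints': array([-1.1349087 ,  0.46858743, -0.04861595,  1.53250739,  0.02408337,
        1.1409804 , -0.08229871]), 'qd': array([ 0.00086794, -0.00130653,  0.00160271, -0.00021278,  0.00106081,
        0.00082487, -0.00090491]), 'tau': array([ 5.73368889e-04, -5.07547545e+01, -8.00398202e-02, -2.36342579e+01,
       -6.10820507e-02,  3.12806200e-02,  8.78897850e-06]), 'ee_pos': array([0.30251161, 0.60343885, 0.22257824]), 'eef_rot': array([-7.23495053e-01, -3.05710809e+00, -1.74727280e-04]), 'contact_force': array([-0.012686  ,  0.09975562,  0.17107744]), 'moment': array([ 0.04676948, -0.01930304, -0.02968367]), 'gripper_force': 0.0, 'grip_width': 0.08697579506034236}
```

View pics/scene0.png

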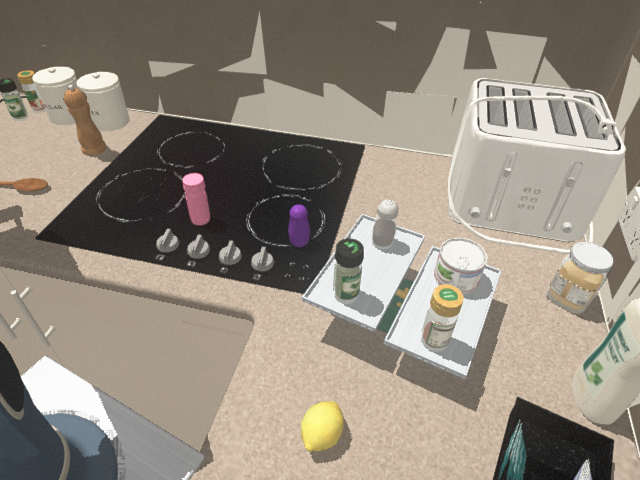

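View pics/top0.png

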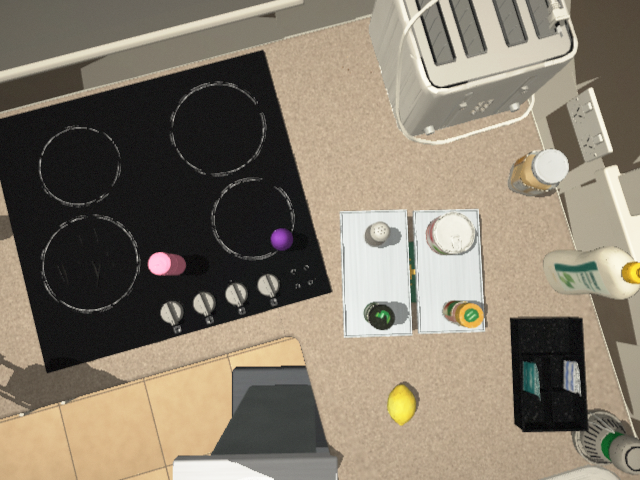

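The right pan is low: tin plus yellow jar is 420 g, against 180 g on the left. Moving a 120 g jar makes it 300/300, so the yellow jar (top view 466,314) goes to the middle of the left pan (about 377,273). There is no rival for the yellow jar on the scales, but I'll confirm it in a crop. The jar at the scene's top left (33,88) is off the scales.

Run:
```python
from h import *
im=cv2.imread("pics/top0.png"); cv2.imwrite("pics/crop.png",cv2.resize(im[195:350,325:500],None,fx=4,fy=3.8,interpolation=cv2.INTER_CUBIC)[:600])
W=cloud("top",np.load("top0.npy")); x,y,z=W[...,0],W[...,1],W[...,2]
box=(abs(x-.51)<.16)&(abs(y+.30)<.17)
for nm,b in (("L",y>-.297),("R",y<-.305)):
    m=box&b&(z>.04)&(z<.1); p=W[m]
    print(nm,cv2.minAreaRect((p[:,:2]*1000).astype(np.float32)),"floor z",np.percentile(p[:,2],[10,50,90]).round(4))
for nm,c in (("yellow",(.435,-.374)),("black",(.435,-.225)),("tin",(.576,-.366)),("salt",(.573,-.226))):
    m=(np.hypot(x-c[0],y-c[1])<.055)&(z>.1); p=W[m]; zt=np.percentile(p[:,2],97); q=p[p[:,2]>zt-.012]
    print(nm,"top",zt.round(4),cv2.minEnclosingCircle((q[:,:2]*1000).astype(np.float32)))
```

```text
L ((508.7919921875, -231.2081298828125), (230.23635864257812, 124.41325378417969), 1.084415078163147) floor z [0.076  0.078  0.0816]
R ((511.1977844238281, -369.50091552734375), (230.01556396484375, 128.0521240234375), 0.8545506000518799) floor z [0.0579 0.0601 0.0665]
yellow top 0.1672 ((435.63177490234375, -375.4494323730469), 20.833450317382812)
black top 0.1849 ((435.2796936035156, -225.8867950439453), 20.603967666625977)
tin top 0.1185 ((577.1607055664062, -366.5599060058594), 38.112979888916016)
salt top 0.1676 ((577.2546997070312, -229.7045440673828), 17.075050354003906)
```

View pics/crop.png

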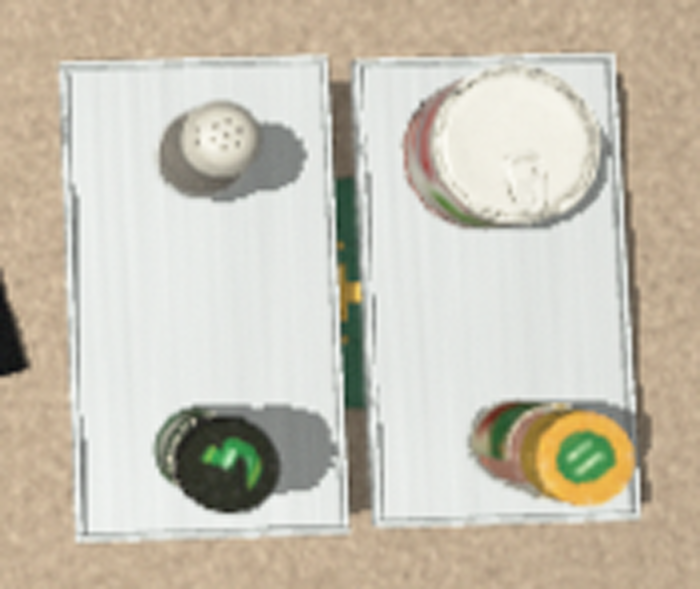

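Call:
drive_tool(motion=[{"tx":1.5,"ty":-3.8,"tz":0.5,"turn":3},{"tx":1.5,"ty":-3.8,"tz":0.5,"turn":3},{"tx":1.5,"ty":-3.8,"tz":0.5,"turn":3},{"tx":1.5,"ty":-3.8,"tz":0.5,"turn":3},{"tx":1.5,"ty":-3.8,"tz":0.5,"turn":3},{"tx":1.5,"ty":-3.8,"tz":0.5,"turn":3},{"tx":1.5,"ty":-3.8,"tz":0.5,"turn":3},{"tx":1.5,"ty":-3.8,"tz":0.5,"turn":3},{"tx":1.5,"ty":-3.8,"tz":0.5,"turn":2},{"tx":1.5,"ty":-3.8,"tz":0.5}])

```text
invalid input
```

The crop shows the yellow-capped jar at the near end of the low right pan. The middle of the left pan is free, between the salt (top) and the black jar (bottom). The move was rejected, probably because rows need every field, so I'm resending it in full.

Call:
drive_tool(motion=[{"tx":1.5,"ty":-3.8,"tz":0.5,"turn":3,"gripper":1},{"tx":1.5,"ty":-3.8,"tz":0.5,"turn":3,"gripper":1},{"tx":1.5,"ty":-3.8,"tz":0.5,"turn":3,"gripper":1},{"tx":1.5,"ty":-3.8,"tz":0.5,"turn":3,"gripper":1},{"tx":1.5,"ty":-3.8,"tz":0.5,"turn":3,"gripper":1},{"tx":1.5,"ty":-3.8,"tz":0.5,"turn":3,"gripper":1},{"tx":1.5,"ty":-3.8,"tz":0.5,"turn":3,"gripper":1},{"tx":1.5,"ty":-3.8,"tz":0.5,"turn":3,"gripper":1},{"tx":1.5,"ty":-3.8,"tz":0.5,"turn":2,"gripper":1},{"tx":1.5,"ty":-3.8,"tz":0.5,"turn":0,"gripper":1}])

```text
t: 1.43
ee_pos: [0.4529, 0.2214, 0.2732]
eef_rot: [0.015, 3.141, 0.001]
contact_force: [1.7, -0.3, -0.3]
grip_width: 0.0874
gripper_force: 0.0
```

Call:
drive_tool(motion=[{"tx":0,"ty":-4,"tz":0,"turn":1.5,"gripper":1},{"tx":0,"ty":-4,"tz":0,"turn":0,"gripper":1},{"tx":0,"ty":-4,"tz":0,"turn":0,"gripper":1},{"tx":0,"ty":-4,"tz":0,"turn":0,"gripper":1},{"tx":0,"ty":-4,"tz":0,"turn":0,"gripper":1},{"tx":0,"ty":-4,"tz":0,"turn":0,"gripper":1},{"tx":0,"ty":-4,"tz":0,"turn":0,"gripper":1},{"tx":0,"ty":-4,"tz":0,"turn":0,"gripper":1},{"tx":0,"ty":-4,"tz":0,"turn":0,"gripper":1},{"tx":0,"ty":-4,"tz":0,"turn":0,"gripper":1}])

```text
t: 2.27
ee_pos: [0.4521, -0.1785, 0.2731]
eef_rot: [-0.024, 3.14, 0.0]
contact_force: [0.4, 0.2, -0.1]
grip_width: 0.0874
gripper_force: 0.0
```

Call:
drive_tool(motion=[{"tx":0,"ty":-4,"tz":0,"turn":0,"gripper":1},{"tx":-0.4,"ty":-4,"tz":0,"turn":0,"gripper":1},{"tx":-0.4,"ty":-4,"tz":0,"turn":0,"gripper":1},{"tx":-0.4,"ty":-4,"tz":0,"turn":0,"gripper":1},{"tx":-0.4,"ty":-3,"tz":0,"turn":0,"gripper":1},{"tx":0,"ty":0,"tz":0,"turn":0,"gripper":1},{"tx":0,"ty":0,"tz":0,"turn":0,"gripper":1}])

```text
t: 2.85
ee_pos: [0.4355, -0.3684, 0.2725]
eef_rot: [0.017, -3.141, 0.001]
contact_force: [0.5, 0.5, 0.5]
grip_width: 0.087
gripper_force: 0.0
```

Run:
```python
from h import *
im,d=r.grab_frame("scene"); save("s1.png",im)
o=r.observe(); print(o["ee_pos"],o["eef_rot"],o["t"])
```

```text
[ 0.43643719 -0.3664553   0.27236836] [ 2.24332710e-02 -3.14127722e+00 -1.23964132e-03] 2.9
```

View pics/s1.png

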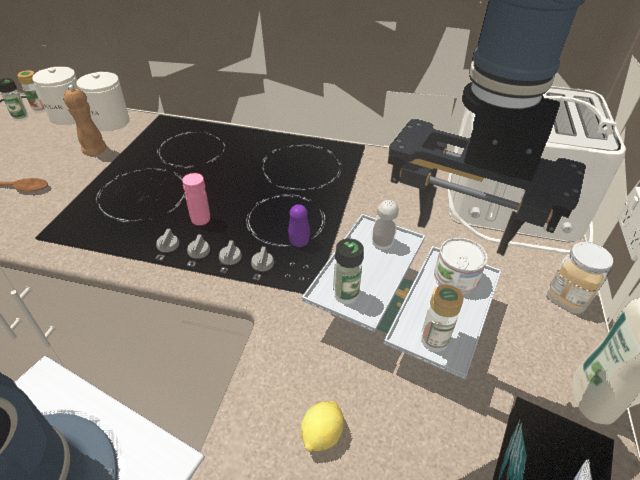

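The scene view shows the gripper wide along y, hovering over the yellow jar (445,300). Both fingers will straddle it, so I'm correcting y and going down.

Call:
drive_tool(motion=[{"tx":0,"ty":-0.9,"tz":-3,"turn":0,"gripper":1},{"tx":0,"ty":0,"tz":-3,"turn":0,"gripper":1},{"tx":0,"ty":0,"tz":-1.5,"turn":0,"gripper":1},{"tx":0,"ty":0,"tz":0,"turn":0,"gripper":1},{"tx":0,"ty":0,"tz":0,"turn":0,"gripper":1}])

```text
t: 3.32
ee_pos: [0.4372, -0.3738, 0.1973]
eef_rot: [0.028, -3.141, -0.002]
contact_force: [0.8, -0.8, 0.4]
grip_width: 0.0872
gripper_force: 0.0
```

Call:
drive_tool(motion=[{"tx":-0.1,"ty":-0.1,"tz":-2,"turn":0,"gripper":1},{"tx":0,"ty":0,"tz":-2,"turn":0,"gripper":1},{"tx":0,"ty":0,"tz":-2,"turn":0,"gripper":1},{"tx":0,"ty":0,"tz":-2,"turn":0,"gripper":1},{"tx":0,"ty":0,"tz":0,"turn":0,"gripper":1},{"tx":0,"ty":0,"tz":0,"turn":0,"gripper":1},{"tx":0,"ty":0,"tz":0,"turn":0,"gripper":1}])

```text
t: 3.9
ee_pos: [0.4369, -0.3772, 0.1196]
eef_rot: [-0.025, 3.139, -0.003]
contact_force: [0.5, 0.0, 0.0]
grip_width: 0.087
gripper_force: 0.0
```

Call:
drive_tool(motion=[{"tx":0,"ty":0,"tz":0,"turn":0,"gripper":0.6},{"tx":0,"ty":0,"tz":0,"turn":0,"gripper":0.55},{"tx":0,"ty":0,"tz":0,"turn":0,"gripper":0.5},{"tx":0,"ty":0,"tz":0,"turn":0,"gripper":0.4},{"tx":0,"ty":0,"tz":0,"turn":0,"gripper":0.3},{"tx":0,"ty":0,"tz":0,"turn":0,"gripper":0.3},{"tx":0,"ty":0,"tz":0,"turn":0,"gripper":0.3},{"tx":0,"ty":0,"tz":0,"turn":0,"gripper":0.3}], grip_force=12)

```text
t: 4.57
ee_pos: [0.4355, -0.3765, 0.1175]
eef_rot: [0.024, -3.141, -0.001]
contact_force: [-0.7, 1.0, 0.8]
grip_width: 0.0413
gripper_force: 0.9
```

Call:
drive_tool(motion=[{"tx":0,"ty":0,"tz":0,"turn":0,"gripper":0.2},{"tx":0,"ty":0,"tz":0,"turn":0,"gripper":0.2},{"tx":0,"ty":0,"tz":0,"turn":0,"gripper":0.2},{"tx":0,"ty":0,"tz":0,"turn":0,"gripper":0.2}], grip_force=15)

```text
t: 4.9
ee_pos: [0.4355, -0.3765, 0.1175]
eef_rot: [0.024, -3.141, -0.0]
contact_force: [0.6, -0.1, -0.1]
grip_width: 0.0409
gripper_force: 15.0
```

Call:
drive_tool(motion=[{"tx":0,"ty":0,"tz":0.5,"turn":0,"gripper":0.2},{"tx":0,"ty":0,"tz":1,"turn":0,"gripper":0.2},{"tx":0,"ty":0,"tz":1.5,"turn":0,"gripper":0.2},{"tx":0,"ty":0,"tz":1.5,"turn":0,"gripper":0.2},{"tx":0,"ty":0,"tz":1.5,"turn":0,"gripper":0.2},{"tx":0,"ty":0,"tz":0,"turn":0,"gripper":0.2},{"tx":0,"ty":0,"tz":0,"turn":0,"gripper":0.2}])

```text
t: 5.48
ee_pos: [0.436, -0.377, 0.1787]
eef_rot: [-0.024, 3.139, -0.002]
contact_force: [-0.5, -0.3, -2.0]
grip_width: 0.0408
gripper_force: 15.0
```

Call:
drive_tool(motion=[{"tx":0.7,"ty":0.5,"tz":0,"turn":0,"gripper":0.2},{"tx":1.5,"ty":1.5,"tz":0,"turn":0,"gripper":0.2},{"tx":1.5,"ty":2,"tz":0,"turn":0,"gripper":0.2},{"tx":1.5,"ty":2.5,"tz":0,"turn":0,"gripper":0.2},{"tx":1.5,"ty":2.5,"tz":0,"turn":0,"gripper":0.2},{"tx":0.5,"ty":2.5,"tz":0,"turn":0,"gripper":0.2},{"tx":0,"ty":2,"tz":0,"turn":0,"gripper":0.2},{"tx":0,"ty":1,"tz":0,"turn":0,"gripper":0.2},{"tx":0,"ty":0,"tz":0,"turn":0,"gripper":0.2},{"tx":0,"ty":0,"tz":0,"turn":0,"gripper":0.2}])

```text
t: 6.32
ee_pos: [0.5073, -0.2318, 0.1772]
eef_rot: [0.025, -3.141, 0.001]
contact_force: [0.4, -0.6, -0.7]
grip_width: 0.041
gripper_force: 15.0
```

Run:
```python
from h import *
im,d=r.grab_frame("scene"); save("s2.png",im); W=cloud("scene",d)
import cv2
o=r.observe(); print(o["ee_pos"],o["eef_rot"],o["t"],o["grip_width"],o["gripper_force"])
for k in ("yellow_jar","black_jar","salt","tin","scales"): print(k,[(np.round(x["position"],3).tolist(),round(x["conf"],2)) for x in r.spot_point("scene",k)][:2])
```

```text
[ 0.50711584 -0.23285674  0.17739687] [ 2.17016184e-02 -3.14107816e+00  1.47586727e-03] 6.3667 0.040910616464473984 14.988974891602993
yellow_jar [([0.506, -0.227, 0.124], 0.57)]
black_jar [([0.432, -0.227, 0.079], 0.94), ([0.526, 0.155, 0.0], 0.75)]
salt [([0.573, -0.058, -0.001], 0.97), ([0.571, -0.225, 0.078], 0.51)]
tin [([0.574, -0.365, 0.06], 0.66)]
scales [([0.513, -0.3, 0.003], 0.71), ([0.571, -0.225, 0.076], 0.7)]
```

View pics/s2.png

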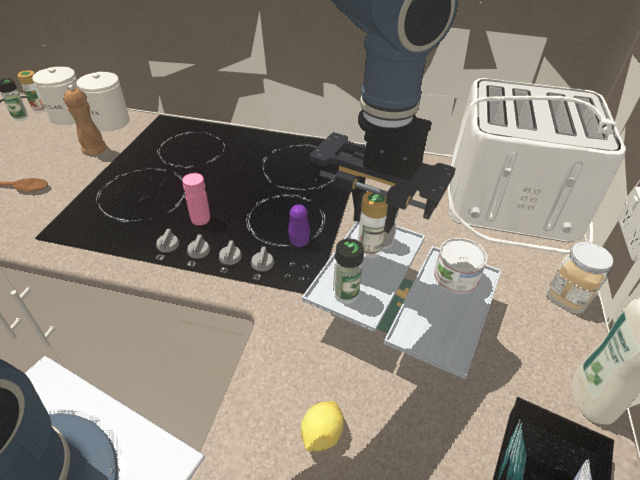

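The jar is held upright over the free middle of the left pan, at (375,220) in the picture. Next I lower it, pressing the pan down to about level so it doesn't drop on release.

Call:
drive_tool(motion=[{"tx":0.1,"ty":0.1,"tz":-0.8,"turn":0,"gripper":0.2},{"tx":0,"ty":0,"tz":-1,"turn":0,"gripper":0.2},{"tx":0,"ty":0,"tz":-1,"turn":0,"gripper":0.2},{"tx":0,"ty":0,"tz":-0.7,"turn":0,"gripper":0.2},{"tx":0,"ty":0,"tz":0,"turn":0,"gripper":0.2},{"tx":0,"ty":0,"tz":0,"turn":0,"gripper":0.2},{"tx":0,"ty":0,"tz":0,"turn":0,"gripper":0.2}])

```text
t: 7.2
ee_pos: [0.5087, -0.2307, 0.1426]
eef_rot: [-0.024, 3.141, -0.0]
contact_force: [-0.1, 0.3, -1.6]
grip_width: 0.041
gripper_force: 15.0
```

Call:
drive_tool(motion=[{"tx":0,"ty":0,"tz":-0.3,"turn":0,"gripper":0.2},{"tx":0,"ty":0,"tz":-0.3,"turn":0,"gripper":0.2},{"tx":0,"ty":0,"tz":-0.3,"turn":0,"gripper":0.2},{"tx":0,"ty":0,"tz":-0.3,"turn":0,"gripper":0.2},{"tx":0,"ty":0,"tz":-0.3,"turn":0,"gripper":0.2},{"tx":0,"ty":0,"tz":0,"turn":0,"gripper":0.2},{"tx":0,"ty":0,"tz":0,"turn":0,"gripper":0.2},{"tx":0,"ty":0,"tz":0,"turn":0,"gripper":0.2}])

```text
t: 7.87
ee_pos: [0.5084, -0.2304, 0.1275]
eef_rot: [0.024, -3.141, -0.001]
contact_force: [-0.9, 0.1, -1.0]
grip_width: 0.0409
gripper_force: 15.0
```

```bash
cat > pans.py <<'E'
from h import *
def pans():
    im,d=r.grab_frame("top"); W=cloud("top",d)
    def f(a,b):
        m=(abs(W[...,0]-a)<.012)&(abs(W[...,1]-b)<.012)&(W[...,2]<.09)&(W[...,2]>.04); return np.median(W[m][:,2]).round(4),m.sum()
    print("L",f(.47,-.205),f(.54,-.205),f(.475,-.25),"R",f(.50,-.38),f(.45,-.37))
    o=r.observe(); print(o["ee_pos"].round(4),o["contact_force"].round(2),o["t"],o["grip_width"])
    return im
E
python3 -c "
from pans import *
pans()"
```

```text
L (np.float64(0.0704), np.int64(22)) (np.float64(nan), np.int64(0)) (np.float64(nan), np.int64(0)) R (np.float64(nan), np.int64(0)) (np.float64(nan), np.int64(0))
[ 0.5084 -0.2304  0.1276] [-0.8   0.09 -0.98] 7.9167 0.04079829788493654
  return _methods._mean(a, axis=axis, dtype=dtype,
  ret = ret.dtype.type(ret / rcount)
```

The left pan now reads 0.0704 m, which is level with the jar on it. I'll open gently, then go straight up.

Call:
drive_tool(motion=[{"tx":0,"ty":0,"tz":0,"turn":0,"gripper":0.5},{"tx":0,"ty":0,"tz":0,"turn":0,"gripper":0.55},{"tx":0,"ty":0,"tz":0,"turn":0,"gripper":0.6},{"tx":0,"ty":0,"tz":0,"turn":0,"gripper":0.7},{"tx":0,"ty":0,"tz":0,"turn":0,"gripper":0.8},{"tx":0,"ty":0,"tz":0,"turn":0,"gripper":0.9},{"tx":0,"ty":0,"tz":0,"turn":0,"gripper":0.9},{"tx":0,"ty":0,"tz":0,"turn":0,"gripper":0.9}])

```text
t: 8.58
ee_pos: [0.5086, -0.2306, 0.1276]
eef_rot: [0.024, -3.141, -0.0]
contact_force: [-0.8, -0.3, -0.4]
grip_width: 0.0749
gripper_force: 0.0
```

Call:
drive_tool(motion=[{"tx":0,"ty":0,"tz":1,"turn":0,"gripper":0.9},{"tx":0,"ty":0,"tz":2,"turn":0,"gripper":0.9},{"tx":0,"ty":0,"tz":3,"turn":0,"gripper":0.9},{"tx":0,"ty":0,"tz":3,"turn":0,"gripper":0.9},{"tx":0,"ty":0,"tz":3,"turn":0,"gripper":0.9},{"tx":0,"ty":0,"tz":3,"turn":0,"gripper":0.9},{"tx":0,"ty":4,"tz":1,"turn":0,"gripper":0.9},{"tx":0,"ty":4,"tz":0,"turn":0,"gripper":0.9},{"tx":0,"ty":4,"tz":0,"turn":0,"gripper":0.9},{"tx":0,"ty":4,"tz":0,"turn":0,"gripper":0.9}])

```text
t: 9.42
ee_pos: [0.5083, -0.0692, 0.2889]
eef_rot: [-0.022, 3.139, 0.001]
contact_force: [0.8, -0.9, -0.5]
grip_width: 0.0784
gripper_force: 0.0
```

Call:
drive_tool(motion=[{"tx":0,"ty":4,"tz":0,"turn":0,"gripper":0.9},{"tx":0,"ty":4,"tz":0,"turn":0,"gripper":0.9},{"tx":0,"ty":4,"tz":0,"turn":0,"gripper":0.9},{"tx":0,"ty":4,"tz":0,"turn":0,"gripper":0.9},{"tx":0,"ty":4,"tz":0,"turn":0,"gripper":0.9},{"tx":0,"ty":4,"tz":0,"turn":0,"gripper":0.9},{"tx":0,"ty":0,"tz":0,"turn":0,"gripper":0.9},{"tx":0,"ty":0,"tz":0,"turn":0,"gripper":0.9}])

```text
t: 10.08
ee_pos: [0.508, 0.1721, 0.2879]
eef_rot: [-0.033, 3.141, 0.0]
contact_force: [0.1, -1.4, 0.3]
grip_width: 0.0786
gripper_force: 0.0
```

```bash
python3 -c "
from pans import *
save('t3.png',pans()); save('s3.png',r.grab_frame('scene')[0])"
```

```text
L (np.float64(0.0688), np.int64(168)) (np.float64(0.0691), np.int64(160)) (np.float64(0.0691), np.int64(160)) R (np.float64(0.0684), np.int64(164)) (np.float64(0.0686), np.int64(163))
[0.5085 0.1696 0.288 ] [ 0.15 -1.15  0.6 ] 10.1333 0.07830463928653769
```

View pics/s3.png

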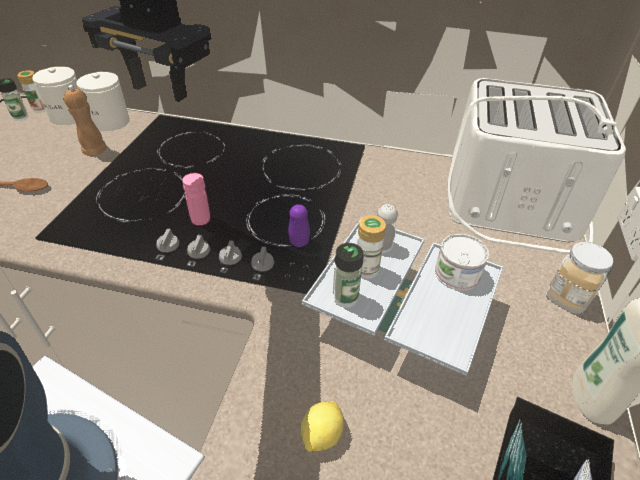

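The scene view shows the yellow jar upright at (370,245) between the black jar and the salt. The tin is still on the right pan, and the two pans are level to within 0.5 mm.

```bash
python3 -c "
from cell import r
print(r.sign_off())"
```

```text
the job is handed in; nothing more can be done
None
```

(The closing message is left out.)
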